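# Find the loaded part box by its weight and dock it

## Robot

A 6-joint arm with a two-finger parallel gripper is mounted at the origin on the work surface. World frame = base frame: x ahead of the robot, y to its left, z up, the work surface at z = 0. Lengths are in m, angles in rad, forces in N, time in s.
With the tool pointing down it reaches from about 0.35 to 0.8 m from the base axis. Payload 7.3 kg.
Tool frame: the origin (TCP) lies between the finger pads; the fingertips stand 25 mm ahead of it and the grasp point (between the pads) lies 6 mm ahead of it (r.tip_extent is the distance from the TCP to the fingertips, in m); z points along the fingers, y is the line along which they close (so a half turn about z gives the same grasp; the last joint's range is limited). The gripper opens to 85 mm and grips with 20 to 120 N. Pads are 22 mm wide; open, the fingers measure 114 mm over their backs; the gripper's body (76 mm by 85 mm) begins 54 mm behind the grasp point. The pads swing forward as they close: fully open they stand 13 mm farther back than shut.
Start: joints at [1.198, 0.342, 1.524, -0, 1.275, -0.146], TCP at [0.118, 0.512, 0.256] pointing down, gripper open.
Joint ranges: [-2.53, 2.53], [-0.77, 2.02], [0.04, 2.7], [-1, 4.14], [0.28, 2.66], [-3.11, 3.11]. Speed limits (rad/s): [2.57, 2.57, 3.14, 3.14, 3.14, 3.14].

## Interface

Orientations are given as a unit quaternion [x, y, z, w].
In Python, from workcell import r, command_gripper, optics gives the robot as it stands. The module is installed in compiled form; this text tells all that it offers. Calls block until the motion is done:
- r.reach(position, orientation): joint-space move of the TCP to a pose.
- r.move_straight(position, orientation=None, speed=0.15, max_force=None): straight line of the TCP; orientation=None keeps the orientation; speed is the mean speed in m/s. With max_force (N) it stops when the force on the tool has changed by that much, and returns True; else False.
- r.movej(angles): joint-space move.
- command_gripper(opening, force=None): finger opening in m; force is the grip in N (None keeps the last); returns when the fingers have stopped.
- r.hold(seconds).
- r.solve_ik(position, orientation): joint angles nearest the present ones, or None.
- r.read_state(): the state.
- optics.get_image(name): name is "scene" or "top" or "wrist"; returns (picture, depth): 480x640x3 uint8, red, green, blue; 480x640 float32, m along the optical axis (not along the pixel's ray), 0 where there is no reading.
- optics.camera_model(name): a dict with "K" (3x3 intrinsics, pixels), "k1" (the pictures are not rectified: a ray, as slopes to the right and down, at radius r is drawn at 1 + k1 r^2 times it, then the intrinsics apply), "R" (3x3) and "t" (3): a world point X has camera coordinates R X + t; the wrist camera has in their place "tool_from_camera" (4x4, takes a point from camera to tool coordinates, whose origin is the TCP and whose axes are the flange's). Camera axes: x right, y down, z forward; pixel columns grow to the right and rows downward; lengths in m; the calibration is good to about 2 mm. A picture is of the moment at which its call begins: read the wrist's pose just before it. camera_model takes no time and is no camera call.
A pose or a line that the arm cannot do raises r.PlanningError and nothing moves.
- r.finish_job(): hands the job in; it is judged then, once.
The state is a dict: "time_s": time; "joint_positions": joint angles; "dq": joint speeds; "tau": joint torques, N m; "eef_pos": TCP position; "eef_rot": TCP orientation; "contact_force": force on the tool from outside, world axes, zero at the start; "torque": the same for the moment, N m; "grip_width": finger opening in m; "grip_force": force on a finger pad.
Only numpy, scipy, OpenCV 4.12 (cv2) and the standard library are available. Lean on these libraries where they do the work, as an engineer would, in place of code of your own. Each camera call takes 0.05 s, during which the arm holds its last target. There are 200 camera calls.

## Task

One of the three grey part boxes on the bench still has a steel blank in it; the other two are empty. Find it by lifting the handle end of a box slightly, with its far end staying on the bench, and feeling the weight; then slide the heavy box along the bench, never lifting it clear or pressing it down hard, gently into the dock until its far end is fully home against the stop. Let go, and leave the two light boxes and the other things standing where they are.

Things in the scene. Friction and masses are not known exactly. Their poses are not given: they have to be found in the camera images.
- box_a: one of three identical shut grey metal boxes, 130 long (x) x 90 wide (y) x 36 high plus handle; loose. Origin: centre of underside; +x points along it away from the handle end, z up. One box (it varies, unseen) weighs 0.78 to 0.98 kg in all, the other two 0.29 to 0.37 kg. Centre of mass within 5 mm of the middle; lifted with the far end on the bench, the handle carries about 57 % of the weight
- box_a_handle (a point): middle of the handle of box_a: a fixed round steel bar, diameter 10, lying across the box (along its y) 50 from its middle (box x = -50), axis 58 above the underside; 56 clear between its two uprights, 17 clear between bar and lid. Gripped lightly (about 10 N) the box can turn about the bar
- box_a_near (a point): lower edge of the handle end of box_a, mid-width (box x = -65)
- box_a_far (a point): lower edge of the far end of box_a, mid-width (box x = +65)
- box_b: one of three identical shut grey metal boxes, 130 long (x) x 90 wide (y) x 36 high plus handle; loose. Origin: centre of underside; +x points along it away from the handle end, z up. One box (it varies, unseen) weighs 0.78 to 0.98 kg in all, the other two 0.29 to 0.37 kg. Centre of mass within 5 mm of the middle; lifted with the far end on the bench, the handle carries about 57 % of the weight
- box_b_handle (a point): middle of the handle of box_b: a fixed round steel bar, diameter 10, lying across the box (along its y) 50 from its middle (box x = -50), axis 58 above the underside; 56 clear between its two uprights, 17 clear between bar and lid. Gripped lightly (about 10 N) the box can turn about the bar
- box_b_near (a point): lower edge of the handle end of box_b, mid-width (box x = -65)
- box_b_far (a point): lower edge of the far end of box_b, mid-width (box x = +65)
- box_c: one of three identical shut grey metal boxes, 130 long (x) x 90 wide (y) x 36 high plus handle; loose. Origin: centre of underside; +x points along it away from the handle end, z up. One box (it varies, unseen) weighs 0.78 to 0.98 kg in all, the other two 0.29 to 0.37 kg. Centre of mass within 5 mm of the middle; lifted with the far end on the bench, the handle carries about 57 % of the weight
- box_c_handle (a point): middle of the handle of box_c: a fixed round steel bar, diameter 10, lying across the box (along its y) 50 from its middle (box x = -50), axis 58 above the underside; 56 clear between its two uprights, 17 clear between bar and lid. Gripped lightly (about 10 N) the box can turn about the bar
- box_c_near (a point): lower edge of the handle end of box_c, mid-width (box x = -65)
- box_c_far (a point): lower edge of the far end of box_c, mid-width (box x = +65)
- dock: steel dock fixed to the bench, 28 high, no floor: two rails along its x, 100 apart, x = -20 to +65, a back stop with its face at x = +65, and a flared mouth (to x = -50, about 128 wide, 150 over all) facing the robot. Origin on the bench under the middle of a docked box. Home: box headed as the dock, far end on the stop, handle at dock x = -50
- table: the white workbench, top at height 0; a box slides on it with friction 0.45 to 0.75 of its weight
- jar: bystander: small white jar with a green cap, 56 across, 65 high; origin under its centre
- post: bystander: steel post on a round foot 52 across, 110 high; origin under its centre
- wrench: bystander: wrench lying on the bench; origin at its underside
Not all that is in view belongs to the job. Leave any orange or purple look-alike of the box_c alone.

How it is judged:
On the way, in this order (a step that is already met when the one before it is completed fails the run):
1. the handle end of a box, still in its place, is lifted slightly (tilted by more than 2 degrees) with the far end on the bench (((angle between box_a's own z axis and vertical above 0.035 rad and height (world z) of box_a_far below 0.006 m and distance of box_a from where it was at the start of the episode below 0.03 m) or (angle between box_b's own z axis and vertical above 0.035 rad and height (world z) of box_b_far below 0.006 m and distance of box_b from where it was at the start of the episode below 0.03 m) or (angle between box_c's own z axis and vertical above 0.035 rad and height (world z) of box_c_far below 0.006 m and distance of box_c from where it was at the start of the episode below 0.03 m))), for 0.2 s.
2. a box is home in the dock (((y of box_a_far in the frame of dock between -0.008 and 0.008 m and x of box_a_far in the frame of dock above 0.06 m and angle between the x axis of box_a and the x axis of dock, either way round below 0.1 rad and angle between box_a's own z axis and vertical below 0.03 rad) or (y of box_b_far in the frame of dock between -0.008 and 0.008 m and x of box_b_far in the frame of dock above 0.06 m and angle between the x axis of box_b and the x axis of dock, either way round below 0.1 rad and angle between box_b's own z axis and vertical below 0.03 rad) or (y of box_c_far in the frame of dock between -0.008 and 0.008 m and x of box_c_far in the frame of dock above 0.06 m and angle between the x axis of box_c and the x axis of dock, either way round below 0.1 rad and angle between box_c's own z axis and vertical below 0.03 rad))), for 0.2 s.
At the end, for the whole second after the job is handed in: the heavy box (it weighs more than 5 N on the bench) stands flat and still in the dock, its far end within 5 mm of the stop, within 8 mm of the dock's middle line and 0.1 rad of its heading; the two light boxes stand flat and still on the bench within 30 mm of where they were (((y of box_a_far in the frame of dock between -0.008 and 0.008 m and x of box_a_far in the frame of dock above 0.06 m and angle between the x axis of box_a and the x axis of dock, either way round below 0.1 rad and angle between each of box_a, box_b, box_c's own z axis and vertical below 0.03 rad and linear speed of each of box_a, box_b, box_c below 0.02 m/s and contact force between box_a and table above 5 N and height (world z) of each of box_b, box_c below 0.006 m and distance of each of box_b, box_c from where it was at the start of the episode below 0.03 m) or (y of box_b_far in the frame of dock between -0.008 and 0.008 m and x of box_b_far in the frame of dock above 0.06 m and angle between the x axis of box_b and the x axis of dock, either way round below 0.1 rad and angle between each of box_b, box_a, box_c's own z axis and vertical below 0.03 rad and linear speed of each of box_b, box_a, box_c below 0.02 m/s and contact force between box_b and table above 5 N and height (world z) of each of box_a, box_c below 0.006 m and distance of each of box_a, box_c from where it was at the start of the episode below 0.03 m) or (y of box_c_far in the frame of dock between -0.008 and 0.008 m and x of box_c_far in the frame of dock above 0.06 m and angle between the x axis of box_c and the x axis of dock, either way round below 0.1 rad and angle between each of box_c, box_a, box_b's own z axis and vertical below 0.03 rad and linear speed of each of box_c, box_a, box_b below 0.02 m/s and contact force between box_c and table above 5 N and height (world z) of each of box_a, box_b below 0.006 m and distance of each of box_a, box_b from where it was at the start of the episode below 0.03 m))); the robot touches nothing.
It fails at once if a box is lifted clear of the bench (both its ends more than 15 mm up) or tipped by more than 0.3 rad (17 degrees) (height (world z) of each of box_a_near, box_a_far above 0.015 m or height (world z) of each of box_b_near, box_b_far above 0.015 m or height (world z) of each of box_c_near, box_c_far above 0.015 m or angle between any of box_a, box_b, box_c's own z axis and vertical above 0.3 rad).
It fails at once if two boxes are out of their places (more than 60 mm) (distance of each of box_b, box_c from where it was at the start of the episode above 0.06 m or distance of each of box_a, box_c from where it was at the start of the episode above 0.06 m or distance of each of box_a, box_b from where it was at the start of the episode above 0.06 m).
It fails at once if a box is rammed or jammed against the dock with more than 25 N (contact force between any of box_a, box_b, box_c and dock above 25 N).
It fails at once if a box is pressed on or dropped on the bench with more than 40 N (contact force between any of box_a, box_b, box_c and table above 40 N).
It fails at once if a bystander (jar, post, wrench) is moved by more than 20 mm (distance of any of jar, post, wrench from where it was at the start of the episode above 0.02 m).
It also fails if it takes over 72 s, if anything falls off the work surface, if the arm or the gripper's body presses on something with over 40 N, if the wrist force passes 120 N, or if a joint passes its speed limit or range.

## Working session

There is one attempt and no reset: what is moved stays moved. The work goes in short steps, each a Python script; the robot and the scene stay as the last script left them, time stands still between calls to the robot, and variables do not carry over. Pictures are saved under pics/ and viewed, at most 10 in all, crops included, and the job is handed in when it is done.

```bash
mkdir -p pics; python3 - <<'E'
from workcell import r, command_gripper, optics
import cv2, numpy as np, pickle
d={}
for n in ("scene","top"):
    im,dep=optics.get_image(n); d[n]=(im,dep,optics.camera_model(n))
    cv2.imwrite(f"pics/{n}0.png",im[:,:,::-1])
    print(n,d[n][2])
print(optics.camera_model("wrist"), r.tip_extent)
print(r.read_state())
pickle.dump(d,open("d0.pkl","wb"))
E
```

```text
scene {'K': array([[445.18194723,   0.        , 318.77472506],
       [  0.        , 445.18194723, 246.79158629],
       [  0.        ,   0.        ,   1.        ]]), 'k1': 0.014392882616735462, 'R': array([[-0.09833526,  0.99493022, -0.02107193],
       [ 0.57810182,  0.03987655, -0.81498966],
       [-0.81001757, -0.09232394, -0.57909225]]), 't': array([ 0.13937085, -0.25046621,  1.67553645])}
top {'K': array([[615.43952222,   0.        , 320.06275707],
       [  0.        , 615.43952222, 241.41792224],
       [  0.        ,   0.        ,   1.        ]]), 'k1': 0.025724286597820452, 'R': array([[ 0.02683963, -0.99958209, -0.0107364 ],
       [-0.99767726, -0.02611273, -0.06291437],
       [ 0.06260772,  0.01240006, -0.99796118]]), 't': array([-0.10202952,  0.54882519,  1.36265908])}
{'K': array([[377.60902233,   0.        , 323.95495118],
       [  0.        , 377.60902233, 233.03473335],
       [  0.        ,   0.        ,   1.        ]]), 'k1': -0.004493300563929436, 'tool_from_camera': array([[ 1.13386451e-03, -9.51098230e-01, -3.08886503e-01,
         8.00160343e-02],
       [ 
[... 252 characters left out ...]
5
{'time_s': 0.1, 'joint_positions': array([ 1.19801223e+00,  3.42633402e-01,  1.52491597e+00,  4.20130197e-06,
        1.27539983e+00, -1.45975845e-01]), 'dq': array([-0.00103178, -0.00232443, -0.00172306, -0.00079393,  0.00013857,
       -0.00100495]), 'tau': array([ 1.79717008e-03, -4.34443796e+01, -2.46494222e+01, -2.90551961e-04,
        4.69874911e-03,  2.11617117e-05]), 'eef_pos': array([0.11790269, 0.51126022, 0.25570756]), 'eef_rot': array([ 1.13161791e-01,  9.93576343e-01, -6.55070336e-04, -1.75906773e-04]), 'contact_force': array([ 0.29182416,  0.48130606, -0.27488989]), 'torque': array([-0.01911885, -0.02622862,  0.03936305]), 'grip_force': 0.0, 'grip_width': 0.08535129013150758}
```

View pics/top0.png

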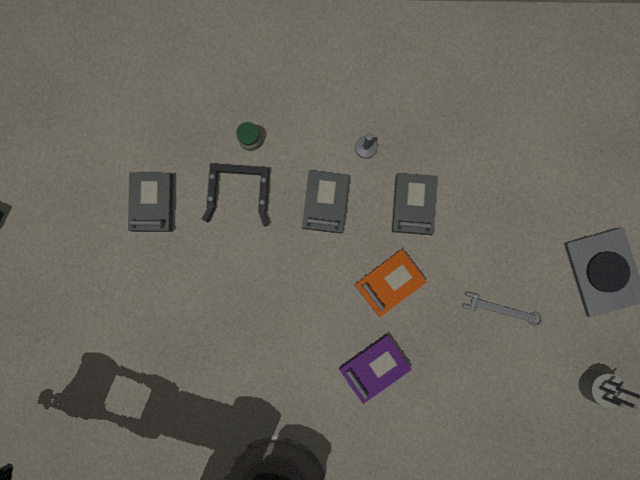

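View pics/scene0.png

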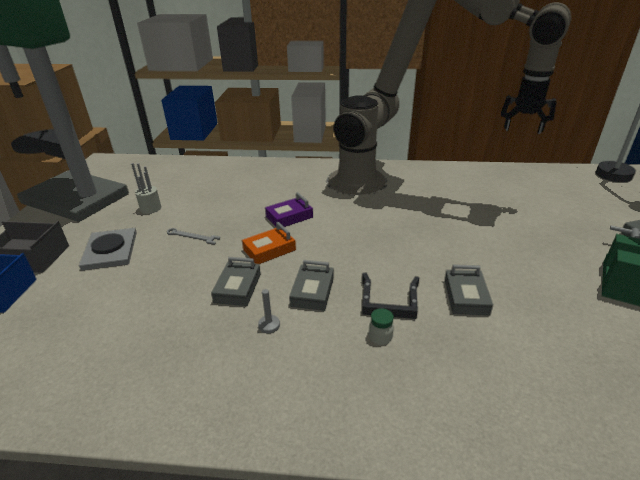

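Top view: the grey boxes are at about (152,201), (326,201) and (415,203). The dock is at (238,190) with its mouth toward the robot, the jar at (250,136), the post at (367,146) and the wrench at (500,308). The orange (390,282) and purple (375,367) look-alikes are not part of the job. Next I measure poses from the depth data.

```bash
cat > h.py <<'E'
import numpy as np, cv2
def cloud(dep,m):
    K=m["K"]; k=m["k1"]
    v,u=np.mgrid[:480,:640]
    p=np.stack([u,v],-1).reshape(-1,1,2).astype(float)
    n=cv2.undistortPoints(p,K,np.array([k,0,0,0,0.])).reshape(480,640,2)
    c=np.dstack([n[...,0]*dep,n[...,1]*dep,dep])
    W=(c-m["t"])@m["R"]; W[dep<=0]=np.nan
    return W
def rect(W,box,z0,z1):
    u0,v0,u1,v1=box; P=W[v0:v1,u0:u1].reshape(-1,3); P=P[(P[:,2]>z0)&(P[:,2]<z1)]
    return P
E
python3 - <<'E'
import pickle,numpy as np,cv2
from h import *
d=pickle.load(open("d0.pkl","rb")); im,dep,m=d["top"]
W=cloud(dep,m)
print("bench z",np.nanmedian(W[200:230,440:540,2]), np.nanmedian(W[240:260,180:300,2]))
for n,b in dict(left=(115,160,185,243),mid=(290,160,360,243),right=(380,160,448,243),orange=(345,243,435,322),purple=(330,330,420,408)).items():
    P=rect(W,b,.024,.044); (c,s,a)=cv2.minAreaRect(P[:,:2].astype(np.float32))
    H=rect(W,b,.050,.075)
    # lid colour-free: handle direction
    hm=np.median(H,0); 
    bp=cv2.boxPoints((c,s,a)); print(n,len(P),"c",np.round(c,4),"size",np.round(s,4),"ang",round(a,1),"lidz",np.median(P[:,2]).round(4),"handle",hm.round(4),len(H), "corners",bp.round(3).tolist())
    hc,hs,ha=cv2.minAreaRect(H[:,:2].astype(np.float32)); print("   handle rect",np.round(hc,4),np.round(hs,4),round(ha,1))
for n,b in dict(dock=(195,155,280,232),jar=(230,115,270,155),post=(350,128,385,163),wrench=(455,285,550,330)).items():
    P=rect(W,b,.005 if n in("wrench",) else .018,.2); c,s,a=cv2.minAreaRect(P[:,:2].astype(np.float32))
    print(n,len(P),np.round(c,4),np.round(s,4),round(a,1),cv2.boxPoints((c,s,a)).round(3).tolist(),"z",np.nanpercentile(P[:,2],[5,50,99]).round(3))
    if n=="dock": np.save("dock.npy",P)
crop=cv2.resize(im[120:330,110:450,::-1],None,fx=2.3,fy=2.3,interpolation=cv2.INTER_CUBIC); cv2.imwrite("pics/crop.png",cv2.convertScaleAbs(crop,alpha=1.6))
E
```

```text
bench z -0.0008526175645852268 -0.0009942830379762592
left 2265 c [0.6294 0.2962] size [0.131  0.0925] ang 1.4 lidz 0.0349 handle [0.5796 0.2934 0.0606] 135 corners [[0.5630000233650208, 0.3409999907016754], [0.5649999976158142, 0.24799999594688416], [0.6959999799728394, 0.25200000405311584], [0.6940000057220459, 0.3440000116825104]]
   handle rect [0.5791 0.2951] [0.0091 0.0683] 2.0
mid 2230 c [ 0.6407 -0.0969] size [0.0906 0.1318] ang 84.9 lidz 0.035 handle [ 0.591  -0.0932  0.0603] 144 corners [[0.5709999799728394, -0.13600000739097595], [0.7020000219345093, -0.14800000190734863], [0.7099999785423279, -0.057999998331069946], [0.5789999961853027, -0.04600000008940697]]
   handle rect [ 0.5912 -0.0923] [0.0677 0.0101] 84.4
right 2272 c [ 0.6406 -0.2963] size [0.0912 0.1316] ang 86.9 lidz 0.035 handle [ 0.5911 -0.2932  0.0603] 146 corners [[0.5720000267028809, -0.33799999952316284], [0.7039999961853027, -0.3449999988079071], [0.7089999914169312, -0.2540000081062317], [0.5770000219345093, -0.24699999392032623]]
   handle rect [ 0.5913 -0.294 ] [0.0681 0.0102] 87.4
orange 2296 c [ 0.46
[... 952 characters left out ...]
 0.0518] 85.2 [[0.7519999742507935, 0.052000001072883606], [0.8040000200271606, 0.04699999839067459], [0.8090000152587891, 0.10100000351667404], [0.7570000290870667, 0.10499999672174454]] z [0.028 0.063 0.07 ]
post 130 [ 0.7694 -0.1926] [0.0307 0.0356] 47.4 [[0.7459999918937683, -0.19200000166893005], [0.7720000147819519, -0.2160000056028366], [0.7929999828338623, -0.19300000369548798], [0.7670000195503235, -0.16899999976158142]] z [0.018 0.081 0.114]
wrench 526 [ 0.4162 -0.4971] [0.0932 0.2065] 1.6 [[0.367000013589859, -0.39500001072883606], [0.3720000088214874, -0.6019999980926514], [0.4659999907016754, -0.5989999771118164], [0.46000000834465027, -0.3930000066757202]] z [0.005 0.007 0.014]
```

View pics/crop.png

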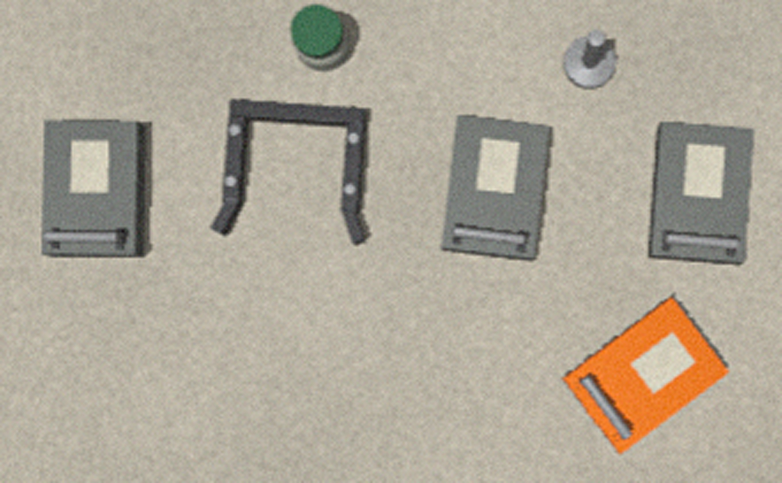

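Each lid measures 131 x 91 mm at z of about 35 mm. Each handle sits 50 mm from the middle with its top at about 61–63 mm. These match the description, and the crop confirms three grey boxes plus an orange decoy. I start with the left box.

```bash
cat >> h.py <<'E'
from workcell import r, command_gripper, optics
from scipy.spatial.transform import Rotation as Rot
B={"left":(.6294,.2962,.026),"mid":(.6407,-.0969,-.088),"right":(.6406,-.2963,-.053)}
FLIP=1
def quat(th,flip=None):
    f=FLIP if flip is None else flip
    y=f*np.array([np.cos(th),np.sin(th),0]); z=np.array([0,0,-1.]); x=np.cross(y,z)
    return Rot.from_matrix(np.column_stack([x,y,z])).as_quat()
def handle(n):
    x,y,t=B[n]; return np.array([x-.05*np.cos(t),y-.05*np.sin(t)]),t
def F(k=5):
    f=[]
    for _ in range(k): r.hold(.05); f.append(r.read_state()["contact_force"])
    return np.mean(f,0)
ZG=.066
def grasp(n,force):
    p,t=handle(n); q=quat(t)
    r.reach([*p,.15],q); command_gripper(.05)
    print("free",F(3).round(2))
    r.move_straight([*p,ZG],q,speed=.1,max_force=8)
    w=command_gripper(0.0,force); s=r.read_state(); print("grip",s["grip_width"],s["grip_force"],s["eef_pos"].round(4))
def lift_test(n,a=.065):
    p,t=handle(n); q=quat(t); f0=F()
    d=.115*(1-np.cos(a))+.058*np.sin(a); h=.115*np.sin(a)-.058*(1-np.cos(a))
    u=np.array([np.cos(t),np.sin(t)])
    r.move_straight([*(p+u*d),ZG+h],q,speed=.02); f1=F(); print("lifted",r.read_state()["eef_pos"].round(4),"df",(f1-f0).round(2),f0.round(2),f1.round(2))
    r.hold(.2)
    r.move_straight([*p,ZG],q,speed=.02); print("down",(F()-f0).round(2))
def release(n):
    p,t=handle(n); command_gripper(.05); r.move_straight([*p,.13],quat(t),speed=.12)
E
python3 - <<'E'
from h import *
for n in B:
    p,t=handle(n)
    for f in (1,-1):
        for z in (ZG,.15): print(n,f,z,np.round(r.solve_ik([*p,z],quat(t,f)),2) if r.solve_ik([*p,z],quat(t,f)) is not None else None)
P=np.load("dock.npy"); P=P[P[:,2]<.04]
t=-.04; 
for t in (-.03,-.04,-.05):
    c,s=np.cos(t),np.sin(t); Q=(P[:,:2]-[.65,.102])@np.array([[c,-s],[s,c]])
    m=(Q[:,0]>-.01)&(Q[:,0]<.045); L=Q[m&(Q[:,1]>0)]; R_=Q[m&(Q[:,1]<0)]
    S=Q[np.abs(Q[:,1])<.04]
    print(t,"L",np.percentile(L[:,1],[1,10,90,99]).round(4),np.polyfit(L[:,0],L[:,1],1).round(3),"R",np.percentile(R_[:,1],[1,10,90,99]).round(4),np.polyfit(R_[:,0],R_[:,1],1).round(3),"S",np.percentile(S[:,0],[1,10,90,99]).round(4),np.polyfit(S[:,1],S[:,0],1).round(3))
E
```

```text
left 1 0.066 [ 0.35  0.75  1.37 -0.    1.02  0.33]
left 1 0.15 [ 0.35  0.66  1.29 -0.    1.19  0.33]
left -1 0.066 [ 0.35  0.75  1.37 -0.    1.02 -2.81]
left -1 0.15 [ 0.35  0.66  1.29 -0.    1.19 -2.81]
mid 1 0.066 [-0.28  0.67  1.54 -0.    0.93 -0.2 ]
mid 1 0.15 [-0.28  0.57  1.46 -0.    1.11 -0.2 ]
mid -1 0.066 [-0.28  0.67  1.54 -0.    0.93  2.95]
mid -1 0.15 [-0.28  0.57  1.46 -0.    1.11  2.95]
right 1 0.066 [-0.58  0.77  1.33 -0.    1.04 -0.52]
right 1 0.15 [-0.58  0.68  1.26 -0.    1.21 -0.52]
right -1 0.066 [-0.58  0.77  1.33 -0.    1.04  2.62]
right -1 0.15 [-0.58  0.68  1.26 -0.    1.21  2.62]
-0.03 L [0.0507 0.0517 0.0656 0.0673] [-0.004  0.059] R [-0.0672 -0.0659 -0.0523 -0.0509] [-0.015 -0.059] S [0.0521 0.0529 0.0669 0.0685] [0.011 0.06 ]
-0.04 L [0.0509 0.0518 0.0657 0.0675] [0.001 0.059] R [-0.0671 -0.0657 -0.0521 -0.0507] [-0.003 -0.059] S [0.0522 0.0528 0.0671 0.0686] [0.002 0.06 ]
-0.05 L [0.0511 0.0519 0.0659 0.0678] [0.02  0.058] R [-0.0669 -0.0656 -0.052  -0.0506] [ 0.007 -0.059] S [0.052  0.0528 0.0669 0.0688] [-0.007  0.06 ]
```

```bash
python3 - <<'E'
from h import *
grasp("left",20); lift_test("left")
s=r.read_state(); print(s["time_s"],s["grip_width"],s["grip_force"])
E
```

```text
free [-0.4  -0.31 -0.41]
grip 0.009126488534812082 19.912114441394806 [0.5799 0.295  0.0666]
lifted [0.5833 0.295  0.0732] df [-0.96  0.26 -6.42] [ 1.02 -0.07  3.43] [ 0.06  0.2  -2.99]
down [ 0.02 -1.03  0.02]
6.0917 0.009244458044942575 20.05853623151779
```

```bash
python3 - <<'E'
from h import *
release("left"); 
grasp("mid",20); lift_test("mid")
s=r.read_state(); print(s["time_s"],s["grip_width"],s["grip_force"])
E
```

```text
free [-0.06  0.33  0.5 ]
grip 0.009022756714885196 19.574530720710754 [ 0.5911 -0.0926  0.0665]
lifted [ 0.5946 -0.0928  0.0732] df [ 0.34 -0.58 -9.78] [-1.39  0.39  4.7 ] [-1.05 -0.19 -5.08]
down [-2.71  0.53  0.4 ]
12.5667 0.00857397410908691 20.34408062696457
```

The left box pulls about 2.6 N when lifted, and the middle box about 5.6 N, so the middle box holds the blank. I drag it back with its handle end just off the bench, then across to the front of the dock.

```bash
cat >> h.py <<'E'
TD=-.041; D=np.array([.6365,.1025])
def dk(x,y=0.):
    c,s=np.cos(TD),np.sin(TD); return D+np.array([c*x-s*y,s*x+c*y])
def snap(tag,crop=None):
    for n in ("top","wrist"):
        s=r.read_state(); im,dep=optics.get_image(n); cv2.imwrite(f"pics/{n}_{tag}.png",im[:,:,::-1]); np.save(f"{n}_{tag}.npy",dep)
E
python3 - <<'E'
from h import *
p,t=handle("mid"); u=np.array([np.cos(t),np.sin(t)]); q=quat(t)
zl=ZG+.0035
r.move_straight([*p,zl],q,speed=.02); command_gripper(0.0,60)
p1=p-.143*u
print(r.move_straight([*p1,zl],q,speed=.06,max_force=20),r.read_state()["eef_pos"].round(4),F(2).round(2))
p2=dk(-.183)
print(r.move_straight([*p2,zl],quat(TD),speed=.06,max_force=20),r.read_state()["eef_pos"].round(4),p2,F(2).round(2))
snap("1"); s=r.read_state(); print(s["time_s"],s["grip_width"],s["eef_rot"])
E
```

```text
False [ 0.4486 -0.08    0.0695] [ 1.92 -0.44 -5.39]
False [0.4536 0.1099 0.0695] [0.45365379 0.1100009 ] [ 0.35 -2.53 -5.18]
19.2583 0.008150989375652139 [ 7.21471802e-01  6.92443815e-01 -5.06597045e-05 -2.51496104e-05]
```

View pics/top_1.png

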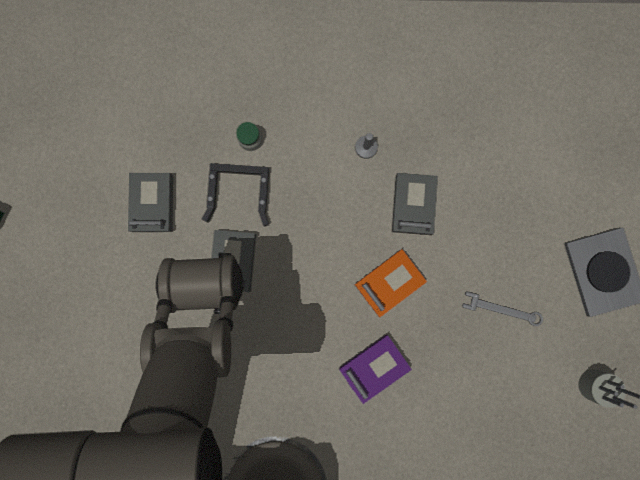

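View pics/wrist_1.png

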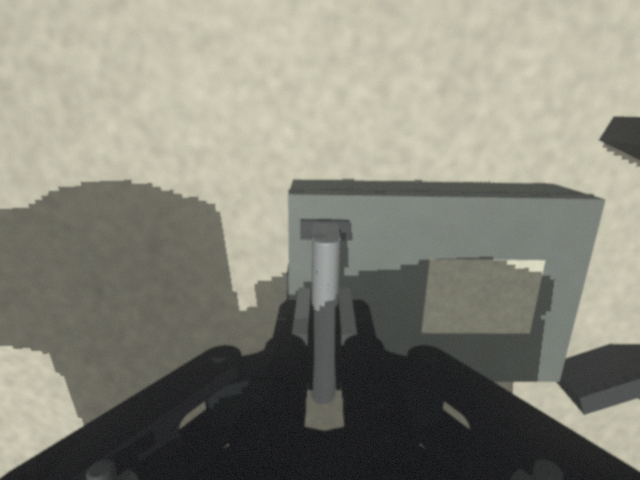

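The box stands square in front of the dock, with its far end at about (234,232) in the top view. The mouth tips are at (207,218) and (268,223). I check its heading and offset from depth before pushing.

```bash
python3 - <<'E'
from h import *
m=optics.camera_model("top"); W=cloud(np.load("top_1.npy"),m)
P=rect(W,(205,226,262,245),.02,.046)
Q=(P[:,:2]-D)@np.array([[np.cos(TD),-np.sin(TD)],[np.sin(TD),np.cos(TD)]])
print(len(P),P[:,2].min(),P[:,2].max())
# lid far edge: for y bins max x ; side edges in x bins
ys=np.arange(-.04,.041,.005); e=[Q[np.abs(Q[:,1]-y)<.0025,0].max() for y in ys]
print("far edge x",np.round(e,4),"slope",np.polyfit(ys,e,1).round(4))
for x in np.arange(-.10,-.065,.006):
    k=np.abs(Q[:,0]-x)<.003
    if k.any(): print(round(x,3),Q[k,1].min().round(4),Q[k,1].max().round(4))
mw=optics.camera_model("wrist"); s=r.read_state(); T=mw["tool_from_camera"]
Rw=Rot.from_quat(s["eef_rot"]).as_matrix(); RR=Rw@T[:3,:3]; tt=Rw@T[:3,3]+s["eef_pos"]
m2=dict(K=mw["K"],k1=mw["k1"],R=RR.T,t=-RR.T@tt); W=cloud(np.load("wrist_1.npy"),m2)
P=W[170:395,270:620].reshape(-1,3); P=P[(P[:,2]>.030)&(P[:,2]<.046)]
Q=(P[:,:2]-D)@np.array([[np.cos(TD),-np.sin(TD)],[np.sin(TD),np.cos(TD)]])
for x in np.arange(-.19,-.07,.015):
    k=np.abs(Q[:,0]-x)<.004
    if k.any(): print("wrist",round(x,3),Q[k,1].min().round(4),Q[k,1].max().round(4))
P=W[110:420,560:640].reshape(-1,3); P=P[(P[:,2]>.018)&(P[:,2]<.032)]
Q=(P[:,:2]-D)@np.array([[np.cos(TD),-np.sin(TD)],[np.sin(TD),np.cos(TD)]])
for a in (Q[Q[:,1]>.03],Q[Q[:,1]<-.03]):
    if len(a): print("dock tips wrist",a.min(0).round(4),a.max(0).round(4), np.abs(a[:,1]).min().round(4))
E
```

```text
564 0.022806261582532954 0.04481985807622653
far edge x [-0.0699 -0.0704 -0.0706 -0.0691 -0.0688 -0.0694 -0.0698 -0.0699 -0.0704
 -0.0683 -0.0685 -0.0691 -0.0691 -0.0697 -0.068  -0.0682 -0.0686] slope [ 0.021  -0.0693]
-0.1 -0.0098 0.0458
-0.094 -0.0466 0.0451
-0.088 -0.0472 0.044
-0.082 -0.047 0.0447
-0.076 -0.0476 0.0447
-0.07 -0.0471 0.0437
wrist -0.19 0.0054 0.0471
wrist -0.175 -0.0003 0.0466
wrist -0.16 -0.0244 0.0464
wrist -0.145 -0.0293 0.0462
wrist -0.13 -0.0287 0.0459
wrist -0.115 -0.0388 0.0456
wrist -0.1 -0.0459 0.0452
wrist -0.085 -0.0462 0.0451
dock tips wrist [-0.0836  0.0439] [-0.0447  0.0749] 0.0439
dock tips wrist [-0.0521 -0.0738] [-0.0158 -0.0477] 0.0477
```

The box is about 1 mm off centre with 0.02 rad of yaw, inside the 5 mm side clearance. I push it in.

```bash
python3 - <<'E'
from h import *
zl=ZG+.0035; q=quat(TD)
command_gripper(0.0,30); print(F(2).round(2))
print(r.move_straight([*dk(-.058,.0005),zl],q,speed=.04,max_force=14),r.read_state()["eef_pos"].round(4),F(2).round(2))
if abs(r.read_state()["eef_pos"][0]-dk(-.058)[0])<.003:
    print(r.move_straight([*dk(-.044,.0005),zl],q,speed=.012,max_force=9),r.read_state()["eef_pos"].round(4),F(2).round(2))
s=r.read_state(); print("dock x",(s["eef_pos"][:2]-D)@[np.cos(TD),np.sin(TD)],s["time_s"])
snap("2")
E
```

```text
[-0.4  -2.37 -5.3 ]
False [0.5785 0.1054 0.0695] [-3.91  0.55 -3.04]
True [0.588  0.105  0.0681] [ 3.19  0.75 -4.75]
dock x -0.04895557249006396 23.975
```

View pics/wrist_2.png

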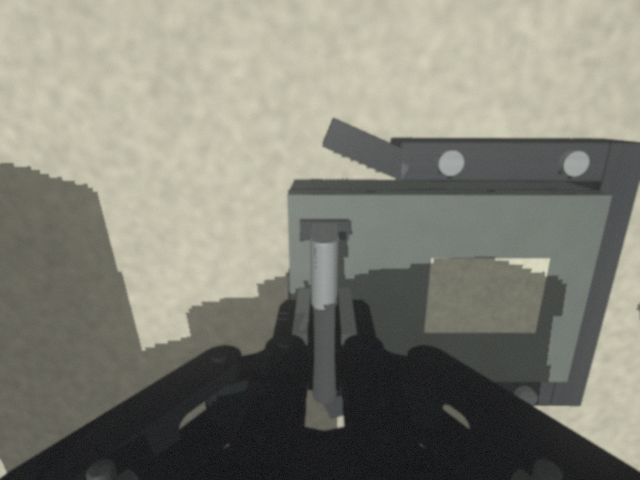

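The force stop triggered at handle dock x = -49 mm, which is about home, and the picture shows the far end against the stop. I lower it, give it a gentle flat push, and release.

```bash
python3 - <<'E'
from h import *
q=quat(TD); command_gripper(0.0,20)
r.move_straight([*dk(-.0497,.0005),ZG],q,speed=.015,max_force=15); print(r.read_state()["eef_pos"].round(4),F(2).round(2))
print(r.move_straight([*dk(-.042,.0005),ZG],q,speed=.012,max_force=11)); s=r.read_state()
print("dock x",(s["eef_pos"][:2]-D)@[np.cos(TD),np.sin(TD)],F(2).round(2))
p=s["eef_pos"]; command_gripper(.04); print(F(2).round(2))
r.move_straight([p[0],p[1],.2],q,speed=.12); r.reach([.35,.42,.3],q)
snap("3"); print(r.read_state()["time_s"])
W=cloud(np.load("top_3.npy"),optics.camera_model("top"))
C=np.array([[np.cos(TD),-np.sin(TD)],[np.sin(TD),np.cos(TD)]])
for n,b in dict(left=(115,160,185,243),right=(380,160,448,243)).items():
    P=rect(W,b,.024,.044); c,sz,a=cv2.minAreaRect(P[:,:2].astype(np.float32)); print(n,np.round(c,4),np.round(sz,4),round(a,1))
P=rect(W,(205,165,272,240),.0325,.044); Q=(P[:,:2]-D)@C; c,sz,a=cv2.minAreaRect(Q.astype(np.float32)); print("docked, dock frame",np.round(c,4),np.round(sz,4),round(a,1))
A=np.c_[P[:,:2]-P[:,:2].mean(0),np.ones(len(P))]; print("lid slope",np.linalg.lstsq(A,P[:,2],rcond=None)[0].round(4))
H=rect(W,(205,165,272,250),.05,.075); print("handle",((np.median(H,0)[:2]-D)@C).round(4))
im=cv2.imread("pics/top_3.png"); cv2.imwrite("pics/c3.png",cv2.convertScaleAbs(cv2.resize(im[110:260,110:450],None,fx=2.3,fy=2.3),alpha=1.6))
E
```

```text
[0.5862 0.105  0.0667] [-4.48 -0.74  7.31]
True
dock x -0.050370701385326656 [-0.97  0.41  5.27]
[ 0.38 -0.16 -0.06]
28.45
left [0.6283 0.2975] [0.1309 0.0945] 1.5
right [ 0.6405 -0.2964] [0.0916 0.132 ] 87.5
docked, dock frame [ 0.0055 -0.001 ] [0.1454 0.1308] 2.4
lid slope [-0.0026 -0.0007  0.036 ]
handle [-0.0508  0.0002]
```

View pics/c3.png

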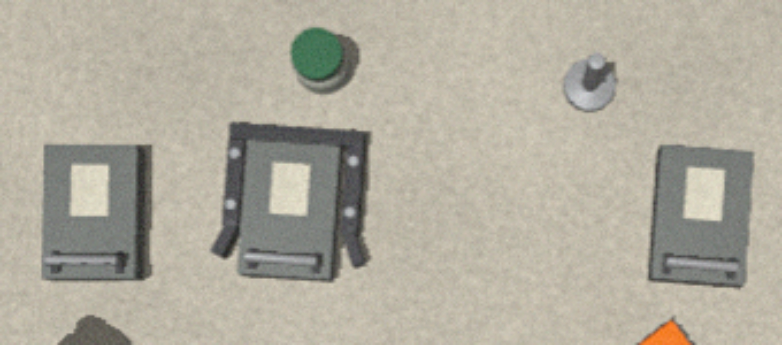

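The box is flat in the dock. Its lid meets the stop and sits centred between the rails, its handle is at dock x of about -50 mm, and the light boxes and bystanders are where they were. I hand it in.

```bash
python3 -c "
from workcell import r
print(r.finish_job())"
```

```text
the job is handed in; nothing more can be done
None
```

The middle box is the heavy one (about 5.6 N at the handle against 2.6 N for the left box; I did not lift the right one); it is docked against the stop and released, everything else was left in place, and the job was handed in at about 28 s without returning a verdict.

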